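# Roll a bun-foot blank up the loading gutter into the boring seat

## Robot

A 6-joint arm with a two-finger parallel gripper is mounted at the origin on the work surface. World frame = base frame: x ahead of the robot, y to its left, z up, the work surface at z = 0. Lengths are in m, angles in rad, forces in N, time in s.
With the tool pointing down it reaches from about 0.35 to 0.775 m from the base axis. Payload 7.3 kg.
Tool frame: the origin (TCP) lies at the very end of the fingers, on their centre line; the grasp point (between the pads) lies 19 mm behind it (robot.pinch_z is the distance from the TCP to the grasp point, in m); z points along the fingers, y is the line along which they close (so a half turn about z gives the same grasp; the last joint's range is limited). The gripper opens to 92 mm and grips with 3 to 60 N. Pads are 19 mm wide; open, the fingers measure 130 mm over their backs; the gripper's body (75 mm by 190 mm) begins 47 mm behind the grasp point.
Start: joints at [-1.477, 0.342, 1.524, -0, 1.275, -0.146], TCP at [0.125, -0.51, 0.227] pointing down, gripper open.
Joint ranges: [-2.53, 2.53], [-0.77, 2.02], [0.04, 2.7], [-1, 4.14], [0.28, 2.66], [-3.11, 3.11]. Speed limits (rad/s): [2.57, 2.57, 3.14, 3.14, 3.14, 3.14].

## Interface

Orientations are given as [roll, pitch, yaw] about the fixed x, y, z axes, in that order (R = Rz(yaw) Ry(pitch) Rx(roll)).
In Python, from cell import robot gives the robot as it stands.
- The arm moves only by the tool move_arm, never from a script. Its argument "motion" is a list of rows, each a list of 6 numbers: the shift along the tool's x, y, z in units of 0.1 m (1.0 is 0.1 m), then the turn, a rotation vector about the tool's x, y, z in units of pi rad (1.0 is pi rad). In form: [[dx, dy, dz, rx, ry, rz], ...]. A call has 1 to 12 rows; each row is the pose to reach, as a shift and turn from the pose commanded when the call began, along the tool's axes at that moment, turning the shorter way round; what a row does not reach only later rows make up. A row lasts 1/8 s, in which the tool goes at most 62.5 mm and 10.7 degrees, less where a joint would pass 70% of its speed; a pose out of reach is approached as far as the arm can. A call with a number of a shift or a turn outside -1 to 1 is refused whole. A call with a gripper value outside its range is refused whole. "fingers" is the opening, from -1 (shut) to 1 (fully open), set as the call begins (left out, the last holds). The fingers move at their own pace and stop on an object; "newtons" is the grip in N (left out, the last holds). Time passes only in rows, so rows that repeat a pose let the fingers close. It gives the time, the measured TCP pose, the force, the opening and the grip force at its end, in the units of the state.
- robot.observe(): the state, without advancing time (a new reading comes with each control period).
- robot.read_camera(name): name is "scene" or "top" or "wrist"; returns a dict with "image" (384x512x3 uint8, red, green, blue), "range_z" (384x512 float32, m along the optical axis (not along the pixel's ray), 0 where there is no reading), "vfov" (degrees; the focal length in pixels is half the picture's height over the tangent of half this angle, whatever the lens; pixels are square), "cx", "cy" (the principal point, pixels), "extrinsics" (4x4, takes a point from camera to world coordinates); the wrist camera has in their place "hand_eye" (4x4, takes a point from camera to tool coordinates, whose origin is the TCP and whose axes are the flange's). Camera axes: x right, y up, looking along -z (the intrinsics and any distortion apply to the point x, -y, -z); pixel columns grow to the right and rows downward; lengths in m; the calibration is good to about 2 mm. The wrist camera is an equidistant fisheye: a pixel r from the principal point sees the ray r / f radians off the axis. A picture is of the moment at which its call begins: read the wrist's pose just before it.
- robot.hand_in(): hands the job in; it is judged then, once.
The state is a dict: "time": time; "qpos": joint angles; "qvel": joint speeds; "joint_efforts": joint torques, N m; "tool_pos": TCP position; "tool_rot": TCP orientation; "contact_force": force on the tool from outside, world axes, zero at the start; "torque": the same for the moment, N m; "opening": finger opening in m; "grip_force": force on a finger pad.
Only numpy, scipy, OpenCV 4.12 (cv2) and the standard library are available. Lean on these libraries where they do the work, as an engineer would, in place of code of your own. Each camera call takes 0.05 s, during which the arm holds its last target. There are 200 camera calls.

## Task

Load the boring jig: with the fingertips, push the round oak blank from the low end of the sloped wooden gutter up and over the crest at the top, so that it drops into the seat and rests fully home against the dark stop block, where it cannot roll back. Roll it along steadily and gently the whole way, without flicking, pinching or lifting it, and leave the hammer, file, glue bottle and spare blank where they are.

Things in the scene. Friction and masses are not known exactly. Their poses are not given: they have to be found in the camera images.
- blank: round oak bun-foot blank to be loaded: plain solid cylinder 60 mm in diameter, 70 mm long, about 0.15 kg, light end faces with a dark centre dot. Lies on its side across the gutter and rolls (or slides: waxed wood, friction about 0.35) along it; at the start it rests at the low end against the end lip. Origin at its centre; its x axis is the cylinder's axis (the other two turn as it rolls)
- gutter: sloped loading gutter, a straight open plywood channel rising at 8 degrees. Origin on its floor, midway across, at the inner side of the low end's lip. y: uphill along the floor, x: level across, z: square to the floor. Floor 76 mm wide, between side rails 12 mm thick standing 22 mm above it. Lip 10 mm high, 12 mm thick, nothing over it. Blank's centre: 30 mm above the floor, at y = 22 mm at the start
- crest (a point): middle of the crest at the gutter's top end, 235 mm from the lip, on the floor's surface. From here the seat's floor falls at 15 degrees to the stop's foot, 62 mm farther on (level). A blank left before the crest rolls back down the gutter; once its centre is beyond the crest it runs on by itself and stays in the seat. z vertical, y level and uphill
- seat (a point): where the blank's centre is when it is fully home: 32 mm beyond the crest (level) and 22 mm above it. Side cheeks stand in line with the side rails: the near one, wooden, up to this height, the far one, aluminium with a brass drill bush, 17 mm higher. Beyond the far cheek lie bit, chuck and green boring motor, up to 60 mm higher than this point. z vertical, y level and uphill
- stop (a point): middle of the top edge of the dark stop block's upright face that the blank comes to rest against, 30 mm uphill of the seat point and 15 mm above it. The block is 100 mm wide, 34 mm thick. On it stands a toggle clamp with red handle, swung open and out of the way, 80 mm higher than this point; leave it open
- spare_blank: bystander: an equal blank standing on end on the bench beyond the gutter, 60 mm in diameter, 70 mm tall; origin at the centre of its underside
- hammer: bystander: joiner's hammer, 270 mm long, lying on the bench between the robot and the gutter; origin under the tool, its x axis along the handle towards the head
- glue: bystander: yellow glue bottle, 56 mm in diameter, 150 mm tall, standing beyond the gutter's low end; origin at the centre of its underside
- file: bystander: file with a blue handle, 275 mm long, lying beyond the low end of the gutter; its x axis along the file towards the blade's end, origin near the ferrule
Mind the look-alikes: they are no part of the job. What is shaped like the blank but purple, red or turquoise is not meant.

How it is judged:
By the outcome, as a careful person would: the job done as asked, in the order asked, and still so for the second after the job is handed in, with the robot touching nothing.
It also fails if it takes over 40 s, if anything falls off the work surface, if the arm or the gripper's body presses on something with over 40 N, if the wrist force passes 120 N, or if a joint passes its speed limit or range.

## Working session

There is one attempt and no reset: what is moved stays moved. The work goes in short steps, Python scripts to look and compute and a tool call to move; the robot and the scene stay as the last step left them, time stands still between calls to the robot, and variables do not carry over. Pictures are saved under pics/ and viewed, at most 10 in all, crops included, and the job is handed in when it is done.

Besides the shell and the picture viewer there is one more tool, called as name([rows], argument=value, ...), one row to a line, values as JSON. move_arm: Moves the arm, as the interface text tells. Shifts and turns lie within -1 to 1; 1 stands for 0.1 m of shift or pi rad of turn. Its arguments: {"type":"object","properties":{"motion":{"type":"array"},"fingers":{"type":"number"},"newtons":{"type":"number"}},"required":["motion"]}

```bash
mkdir -p pics
cat > h.py <<'E'
import numpy as np, cv2
from cell import robot
def grab(n):
    d=robot.read_camera(n); np.savez('%s.npz'%n,**d); cv2.imwrite('pics/%s.png'%n,cv2.cvtColor(d['image'],cv2.COLOR_RGB2BGR)); return d
def cloud(d):
    h,w=d['range_z'].shape; f=h/2/np.tan(np.radians(float(d['vfov']))/2)
    u,v=np.meshgrid(np.arange(w),np.arange(h)); z=d['range_z']
    P=np.stack([(u-d['cx'])/f*z,-(v-d['cy'])/f*z,-z],-1)
    E=d['extrinsics']; return P@E[:3,:3].T+E[:3,3]
E
python3 - <<'E'
from h import *
for n in('scene','top'):
    d=grab(n); print({k:(v if np.size(v)<20 else v.shape) for k,v in d.items()})
a=np.hstack([cv2.imread('pics/scene.png')]); 
print(robot.observe())
E
ls
```

```text
{'image': (384, 512, 3), 'range_z': (384, 512), 'vfov': 56.51616560138946, 'cx': 251.63577338732384, 'cy': 192.20805062915085, 'extrinsics': array([[-0.71643791, -0.43592984,  0.54468514,  1.05591895],
       [ 0.69732975, -0.47114831,  0.54013932,  0.34804596],
       [ 0.02116463,  0.76680144,  0.64153535,  0.68261615],
       [ 0.        ,  0.        ,  0.        ,  1.        ]])}
{'image': (384, 512, 3), 'range_z': (384, 512), 'vfov': 46.66506362537699, 'cx': 255.6969351746118, 'cy': 193.57298399845374, 'extrinsics': array([[-0.03836063,  0.9774549 , -0.20763041,  0.35374454],
       [-0.99925691, -0.03830343,  0.00429725, -0.10352204],
       [-0.00375259,  0.20764096,  0.97819791,  1.0327784 ],
       [ 0.        ,  0.        ,  0.        ,  1.        ]])}
{'time': 0.1, 'qpos': array([-1.47699882e+00,  3.42619772e-01,  1.52492133e+00,  2.67354148e-05,
        1.27537689e+00, -1.46005894e-01]), 'qvel': array([ 0.00047419, -0.00140878, -0.00066863,  0.00108183, -0.00158793,
       -0.00245305]), 'joint_efforts': array([ 2.56680767e-03, -4.32004738e+01, -2.44695085e+01,  7.21257878e-02,
        5.25618391e-02, -4.94623760e-05]), 'tool_pos': array([ 0.12468661, -0.50961319,  0.22613178]), 'tool_rot': array([-3.14028514e+00, -2.18114614e-04,  2.39795456e-01]), 'contact_force': array([-0.04883162, -0.45915123,  0.19981015]), 'torque': array([-0.04564379, -0.06338457,  0.00911466]), 'grip_force': 0.0, 'opening': 0.09169976768768094}
h.py
pics
scene.npz
top.npz
```

View pics/scene.png

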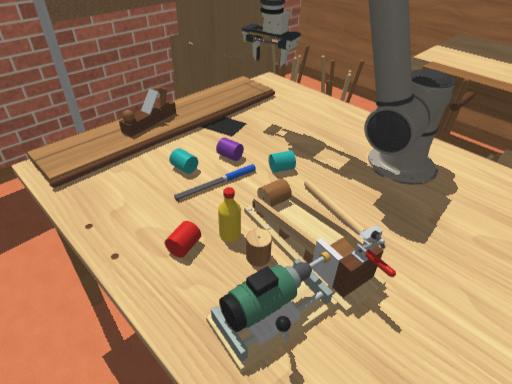

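View pics/top.png

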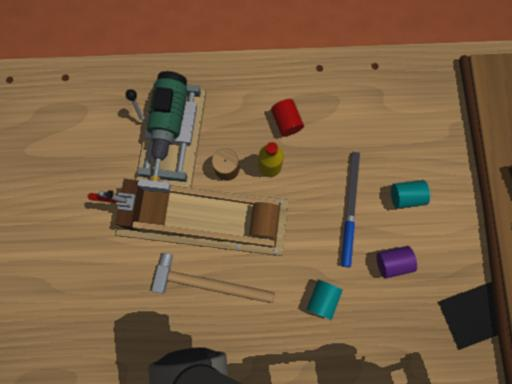

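Scene: the oak blank lies in the gutter at top pixel (264,219). The seat is near (153,205), the stop at (127,200) and the clamp at (110,198). Cylinders that could be taken for it: turquoise (410,194) and (324,299), purple (397,262), red (288,117), and the spare standing at (225,164). Only the one at (264,219) is oak and lying at the gutter's low end. I'll confirm that in a crop.

Run:
```python
from h import *
d=dict(np.load('top.npz')); P=cloud(d)
im=cv2.imread('pics/top.png')[150:260,85:295]; cv2.imwrite('pics/crop.png',cv2.resize(im,None,fx=3.7,fy=3.7,interpolation=cv2.INTER_CUBIC))
for (u,v) in [(264,219),(264,205),(264,235),(240,216),(210,213),(180,210),(168,209),(153,205),(127,200),(285,220),(220,240),(220,190),(330,330)]: print(u,v,P[v,u].round(4))
# floor points
F=P[195:236,172:246].reshape(-1,3); 
def plane(Q):
    c=Q.mean(0); n=np.linalg.svd(Q-c)[2][2]; return c,n*np.sign(n[2])
Q=P[203:222,178:240].reshape(-1,3)
for _ in range(5):
    c,n=plane(Q); r=(Q-c)@n; Q=Q[abs(r)<max(.002,2*r.std())]
print('floor',c,n,np.degrees(np.arccos(n[2])),r.std(),len(Q))
yaw=np.arctan2(-n[0],-n[1]);print('uphill dir deg',np.degrees(np.arctan2(-n[1],-n[0])))
# rail midline: classify raised points beside floor
for u in range(178,242,6):
    col=P[180:255,u]; h=(col-c)@n; print(u,[ (180+i, round(float(h[i])*1e3)) for i in range(0,75,3)])
```

```text
264 219 [ 0.4958 -0.123   0.1016]
264 205 [ 0.5257 -0.1243  0.1026]
264 235 [ 0.4621 -0.1216  0.1002]
240 216 [ 0.5121 -0.0709  0.0529]
210 213 [ 0.5201 -0.005   0.0606]
180 210 [0.5278 0.0598 0.0696]
168 209 [0.5311 0.0861 0.0699]
153 205 [0.5422 0.1203 0.065 ]
127 200 [0.5447 0.1626 0.1183]
285 220 [ 0.5044 -0.173   0.0181]
220 240 [ 0.4633 -0.0231  0.026 ]
220 190 [ 5.85e-01 -2.36e-02 -3.00e-04]
330 330 [ 0.2565 -0.2611  0.0021]
floor [ 0.52234817 -0.00210007  0.06162764] [ 0.98281483 -0.04066566  0.1800592 ] 79.62679206940349 0.01211329147221694 1178
uphill dir deg 177.63063988801025
178 [(180, 73), (183, 67), (186, 60), (189, 50), (192, 44), (195, 37), (198, 31), (201, 24), (204, 17), (207, 11), (210, 4), (213, -2), (216, -9), (219, -15), (222, -22), (225, -28), (228, -34), (231, -40), (234, -48), (237, -58), (240, -65), (243, -73), (246, -79), (249, -87), (252, -93)]
184 [(180, 73), (183, 67), (186, 60), (189, 50), (192, 43), (195, 38), (198, 31), (201, 13), (204, 18), (207, 11), (210, 4), (213, -2), (216, -9), (219, -15), (222, -22), (225, -28), (228, -34), (231, -40), (234, -
[... 1995 characters left out ...]
225, -29), (228, -35), (231, -42), (234, -47), (237, -54), (240, -61), (243, -71), (246, -78), (249, -86), (252, -93)]
232 [(180, 76), (183, 68), (186, 61), (189, 54), (192, 47), (195, 38), (198, 31), (201, 25), (204, 18), (207, 11), (210, 4), (213, -2), (216, -9), (219, -16), (222, -22), (225, -29), (228, -35), (231, -42), (234, -48), (237, -53), (240, -60), (243, -71), (246, -78), (249, -84), (252, -93)]
238 [(180, 75), (183, 68), (186, 61), (189, 54), (192, 47), (195, 38), (198, 31), (201, 25), (204, 18), (207, 11), (210, 4), (213, -2), (216, -9), (219, -16), (222, -22), (225, -29), (228, -35), (231, -42), (234, -49), (237, -54), (240, -60), (243, -71), (246, -77), (249, -84), (252, -93)]
```

View pics/crop.png

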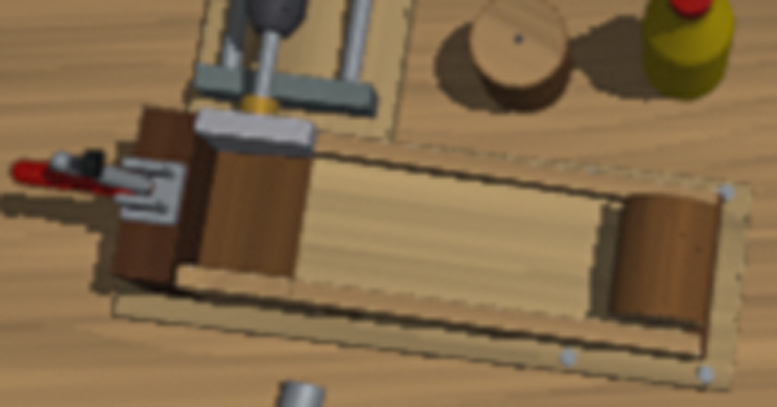

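The crop confirms it: the plain oak cylinder at crop (665,258), top pixel (265,220), lies across the gutter's low end against the lip. The crest is at crop x≈305, followed by the seat and the dark stop at (160,200). Next I fit the gutter properly.

Run:
```python
from h import *
from scipy.optimize import least_squares as ls
d=dict(np.load('top.npz')); P=cloud(d)
Q=P[200:224,176:240].reshape(-1,3)
s=ls(lambda p:p[0]+p[1]*(Q[:,0]-.52)+p[2]*Q[:,1]-Q[:,2],[.06,0,.14],loss='soft_l1',f_scale=.001)
a=s.x; print('plane',a,'slope',np.degrees(np.arctan(np.hypot(a[1],a[2]))),'az',np.degrees(np.arctan2(a[2],a[1])))
R=P[165:262,170:290].reshape(-1,3)
h=R[:,2]-(a[0]+a[1]*(R[:,0]-.52)+a[2]*R[:,1])
m=(abs(h-.022)<.004)&(R[:,1]>-.1)&(R[:,1]<.05)
R=R[m];near=R[R[:,0]<.515];far=R[R[:,0]>.515]
for n,r in(('near',near),('far',far)):
    k=np.polyfit(r[:,1],r[:,0],1); k=np.polyfit(*r[abs(np.polyval(k,r[:,1])-r[:,0])<.008][:,[1,0]].T,1)
    e=r[:,0]-np.polyval(k,r[:,1]); print(n,len(r),'x(y=0)',k[1],'dir',np.degrees(np.arctan2(1,k[0])),np.percentile(e,[2,98]))
# lines along gutter direction
for uu in [(264,214)]: pass
for t in range(150,300,3):
    v=int(round(220+(t-264)*(205-219)/(153-264)*.8)); print(t,v,P[v,t].round(4))
b=P[150:260,120:300].reshape(-1,3)
m=(b[:,1]>-.16)&(b[:,1]<-.09)&(b[:,2]>.085)&(b[:,2]<.11); B=b[m]
print('blank top',B.mean(0),B.min(0),B.max(0))
```

```text
plane [0.06020614 0.02282294 0.13841243] slope 7.985426402753674 az 80.63670396582393
near 393 x(y=0) 0.47181633637096215 dir 80.7887495773866 [-0.00594303  0.00598076]
far 395 x(y=0) 0.5606562793760689 dir 81.02464669358885 [-0.00599868  0.01339324]
150 208 [0.5365 0.1278 0.0609]
153 209 [0.5336 0.1207 0.0628]
156 209 [0.5332 0.1139 0.0637]
159 209 [0.5324 0.1065 0.0668]
162 210 [0.5293 0.0992 0.0703]
165 210 [0.5288 0.0923 0.0716]
168 210 [0.5284 0.0856 0.0724]
171 211 [0.5261 0.0793 0.0711]
174 211 [0.5264 0.0733 0.068 ]
177 211 [0.526  0.0665 0.0689]
180 212 [0.5234 0.0598 0.0698]
183 212 [0.5234 0.0535 0.0679]
186 212 [0.5233 0.047  0.0671]
189 212 [0.5233 0.0406 0.0658]
192 213 [0.5212 0.0343 0.0637]
195 213 [0.5204 0.0273 0.0666]
198 213 [0.5208 0.0212 0.0629]
201 214 [0.5178 0.0143 0.0658]
204 214 [0.5179 0.0079 0.0637]
207 214 [0.5182 0.0017 0.0601]
210 215 [ 0.516  -0.0048  0.0584]
213 215 [ 0.5159 -0.0113  0.0574]
216 215 [ 0.5159 -0.0179  0.0563]
219 215 [ 0.5154 -0.0246  0.0574]
222 216 [ 0.5131 -0.0311  0.0562]
225 216 [ 0.5124 -0.038   0.059 ]
228 216 [ 0.5132 -0.0442 
[... 223 characters left out ...]
0.5075 -0.0908  0.0487]
252 219 [ 0.4989 -0.0976  0.088 ]
255 219 [ 0.4977 -0.104   0.0943]
258 219 [ 0.4966 -0.1104  0.0998]
261 220 [ 0.4937 -0.1166  0.1031]
264 220 [ 0.4936 -0.1229  0.1022]
267 220 [ 0.4936 -0.1293  0.1005]
270 221 [ 0.491  -0.1355  0.1022]
273 221 [ 0.4917 -0.1421  0.096 ]
276 221 [ 0.4926 -0.1488  0.0879]
279 222 [ 0.5    -0.1588  0.0199]
282 222 [ 0.5    -0.1659  0.0178]
285 222 [ 0.5    -0.1729  0.016 ]
288 222 [ 5.021e-01 -1.810e-01 -2.000e-04]
291 223 [ 0.4993 -0.1878  0.0007]
294 223 [ 0.4985 -0.1944  0.005 ]
297 223 [ 0.4984 -0.2015  0.0033]
blank top [ 0.5212362  -0.12607498  0.09802844] [ 0.45859621 -0.15958873  0.08502934] [ 0.64977731 -0.09216343  0.10998096]
```

Run:
```python
from h import *
d=dict(np.load('top.npz')); P=cloud(d)
az=np.radians(80.85); u=np.array([np.cos(az),np.sin(az)]); w=np.array([u[1],-u[0]]) # w: across, away from robot
O=np.array([.5162,0])
e=dict(np.load('scene.npz')); S=cloud(e)
for n,C in(('top',P),('scene',S)):
    X=C.reshape(-1,3); l=(X[:,:2]-O)@u; t=(X[:,:2]-O)@w; z=X[:,2]
    m=(z>.06)&(z<.17)&(l>-.22)&(l<-.02)&(t>.06)&(t<.2)
    print(n,'bystanders l,t,z'); 
    for zl in(.06,.08,.1,.12,.14):
        k=m&(z>=zl)&(z<zl+.02)
        if k.sum()>5: print(zl,k.sum(),'l',np.percentile(l[k],[3,97]).round(3),'t',np.percentile(t[k],[3,97]).round(3))
    m=(z>.11)&(z<.25)&(l>-.0)&(l<.3)&(abs(t)<.2)
    for a in np.arange(-.1,.2,.02):
        k=m&(t>=a)&(t<a+.02)
        if k.sum()>5: print('t%.2f'%a,k.sum(),'l min %.3f zmax %.3f'%(np.percentile(l[k],3),np.percentile(z[k],97)))
    k=(abs(t)<.025)&(z>.075)&(l>-.18)&(l<-.08); print('blank l',np.percentile(l[k],[2,50,98]).round(4),'zmax',np.percentile(z[k],95))
    for a in np.arange(.05,.16,.01):
        k=(abs(t)<.03)&(l>=a)&(l<a+.01); print('%.3f z %.4f'%(a+.005,np.median(z[k])) if k.any() else a, end='; ')
    k=(z>.045+.14*(l+.1))&(abs(l+.13)<.015)&(z<.12)&(abs(t)<.06); print('blank t',np.percentile(t[k],[2,98]))
```

```text
top bystanders l,t,z
0.06 349 l [-0.14  -0.021] t [0.099 0.15 ]
0.08 152 l [-0.147 -0.096] t [0.116 0.161]
0.1 217 l [-0.144 -0.102] t [0.121 0.155]
0.12 23 l [-0.132 -0.111] t [0.131 0.14 ]
0.14 128 l [-0.134 -0.112] t [0.131 0.154]
t-0.06 42 l min 0.152 zmax 0.113
t-0.04 78 l min 0.152 zmax 0.114
t-0.02 350 l min 0.154 zmax 0.188
t0.00 223 l min 0.154 zmax 0.189
t0.02 105 l min 0.095 zmax 0.114
t0.04 191 l min 0.088 zmax 0.115
t0.10 25 l min 0.113 zmax 0.115
t0.12 76 l min 0.112 zmax 0.116
t0.14 142 l min 0.105 zmax 0.121
t0.16 286 l min 0.090 zmax 0.133
t0.18 275 l min 0.090 zmax 0.137
blank l [-0.1531 -0.1251 -0.0968] zmax 0.10390416659019258
0.055 z 0.0679; 0.065 z 0.0691; 0.075 z 0.0708; 0.085 z 0.0721; 0.095 z 0.0709; 0.105 z 0.0684; 0.115 z 0.0662; 0.125 z 0.0632; 0.135 z 0.0609; 0.145 z 0.0579; 0.155 z 0.0996; blank t [-0.04960944  0.04795957]
scene bystanders l,t,z
0.06 319 l [-0.121 -0.021] t [0.103 0.171]
0.08 177 l [-0.132 -0.094] t [0.122 0.171]
0.1 173 l [-0.131 -0.1  ] t [0.127 0.165]
0.12 58 l [-0.125 -0.109] t [0.136 0.156]
0.14 94 l [-0.132 -0.108] t [0.134 0.156]
t-0.06 9 l min 0.155 zmax 0.111
t-0.04 16 l min 0.170 zmax 0.111
t-0.02 95 l min 0.159 zmax 0.187
t0.00 602 l min 0.160 zmax 0.186
t0.02 48 l min 0.093 zmax 0.112
t0.04 157 l min 0.090 zmax 0.113
t0.10 14 l min 0.117 zmax 0.114
t0.12 71 l min 0.114 zmax 0.114
t0.14 114 l min 0.109 zmax 0.119
t0.16 197 l min 0.098 zmax 0.132
t0.18 237 l min 0.104 zmax 0.132
blank l [-0.1402 -0.1079 -0.0943] zmax 0.10251253648200183
0.055 z 0.0672; 0.065 z 0.0687; 0.075 z 0.0700; 0.085 z 0.0716; 0.095 z 0.0709; 0.105 z 0.0685; 0.115 z 0.0657; 0.125 z 0.0630; 0.13; 0.14; 0.155 z 0.1126; blank t [-0.03044114  0.05113725]
```

move_arm([
  [0.5,-0.28,0,0,0,-0.055],
  [1,-0.55,0,0,0,-0.11],
  [1,-0.55,0,0,0,-0.165],
  [1,-0.55,0,0,0,-0.22],
  [1,-0.55,0,0,0,-0.275],
  [1,-0.55,0,0,0,-0.33],
  [1,-0.55,0,0,0,-0.373],
  [1,-0.55,0,0,0,-0.373],
], fingers=-0.74)

```text
time: 1.1
tool_pos: [0.2087, -0.4326, 0.2264]
tool_rot: [-3.141, -0.001, 1.41]
contact_force: [-0.6, -0.1, -0.3]
opening: 0.0165
grip_force: 0.0
```

```bash
cat >> h.py <<'E'
az=np.radians(80.85); u=np.array([np.cos(az),np.sin(az)]); w=np.array([u[1],-u[0]]); O=np.array([.5162,0])
def st():
    s=robot.observe(); p=s['tool_pos']; print('t',round(s['time'],2),'l %.4f t %.4f z %.4f'%((p[:2]-O)@u,(p[:2]-O)@w,p[2]),'rot',s['tool_rot'].round(4),'F',s['contact_force'].round(2),'op',round(s['opening'],4))
E
python3 -c "from h import *;st()"
```

```text
t 1.1 l -0.4760 t -0.2348 z 0.2264 rot [-3.1413e+00 -5.0000e-04  1.4104e+00] F [-0.63 -0.1  -0.32] op 0.0165
```

move_arm([
  [0.3,0.25,0,0,0,0],
  [0.65,0.5,0,0,0,0],
  [0.97,0.77,0,0,0,0],
])

```text
time: 1.48
tool_pos: [0.3008, -0.3482, 0.2266]
tool_rot: [-3.141, -0.0, 1.408]
contact_force: [0.5, 0.2, -0.4]
opening: 0.0116
grip_force: 0.0
```

move_arm([
  [0.35,0.27,0,0,0,0],
  [0.65,0.52,0,0,0,0],
  [0.97,0.77,0,0,0,0],
])

```text
time: 1.85
tool_pos: [0.3924, -0.2647, 0.2266]
tool_rot: [-3.142, 0.0, 1.408]
contact_force: [0.4, -0.4, -0.1]
opening: 0.0117
grip_force: 0.0
```

move_arm([
  [0.35,0.27,0,0,0,0],
  [0.65,0.52,0,0,0,0],
  [0.97,0.79,0,0,0,0],
  [0.97,0.79,0,0,0,0],
  [0.97,0.79,0,0,0,0],
])

```text
time: 2.48
tool_pos: [0.4844, -0.1826, 0.2264]
tool_rot: [-3.141, 0.0, 1.41]
contact_force: [0.4, -1.3, 0.1]
opening: 0.0119
grip_force: 0.0
```

```bash
python3 -c "from h import *;st()"
```

```text
t 2.48 l -0.1853 t -0.0023 z 0.2264 rot [-3.1406e+00  2.0000e-04  1.4105e+00] F [ 0.41 -1.29  0.07] op 0.0119
```

move_arm([
  [0,0,0.3,0,0,0],
  [0,0,0.6,0,0,0],
  [0,0,0.9,0,0,0],
])

```text
time: 2.85
tool_pos: [0.484, -0.1836, 0.136]
tool_rot: [3.141, 0.0, 1.409]
contact_force: [0.2, 0.5, 0.1]
opening: 0.0117
grip_force: 0.0
```

move_arm([
  [0,0,0.25,0,0,0],
  [0,0,0.5,0,0,0],
  [0,0,0.73,0,0,0],
  [0,0,0.73,0,0,0],
  [0,0,0.73,0,0,0],
])

```text
time: 3.48
tool_pos: [0.485, -0.1833, 0.0646]
tool_rot: [3.141, 0.001, 1.41]
contact_force: [-1.6, 1.0, -0.0]
opening: 0.0119
grip_force: 0.0
```

Run:
```python
from h import *
st(); grab('scene'); grab('top')
a=cv2.imread('pics/scene.png')[150:300,200:400]; b=cv2.imread('pics/top.png')[140:260,100:300]
a=cv2.resize(a,(400,300)); b=cv2.resize(b,(400,300)); cv2.imwrite('pics/p1.png',np.hstack([a,b]))
```

```text
t 3.48 l -0.1859 t -0.0016 z 0.0646 rot [3.1406e+00 6.0000e-04 1.4101e+00] F [-1.55  0.96 -0.  ] op 0.0119
```

View pics/p1.png

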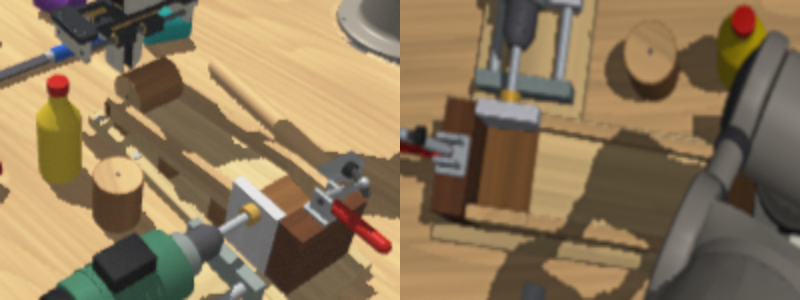

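The fingers stand behind the blank, at left-view pixel (130,60), clear of the glue bottle, and the blank hasn't moved. I'll start the slow push.

move_arm([
  [0.05,0,0.02,0,0,0],
  [0.1,0,0.03,0,0,0],
  [0.14,0,0.03,0,0,0],
  [0.17,0,0.03,0,0,0],
  [0.19,0,0.03,0,0,0],
  [0.21,0,0.028,0,0,0],
  [0.23,0,0.025,0,0,0],
  [0.26,0,0.021,0,0,0],
  [0.3,0,0.016,0,0,0],
  [0.34,0,0.01,0,0,0],
  [0.39,0,0.003,0,0,0],
  [0.44,0,-0.004,0,0,0],
])

```text
time: 5.08
tool_pos: [0.492, -0.1386, 0.0642]
tool_rot: [3.142, 0.0, 1.412]
contact_force: [-0.2, -2.0, 0.1]
opening: 0.0116
grip_force: 0.3
```

```bash
python3 -c "from h import *;st()"
```

```text
t 5.08 l -0.1407 t -0.0018 z 0.0642 rot [3.1416e+00 1.0000e-04 1.4117e+00] F [-0.23 -2.04  0.06] op 0.0116
```

move_arm([
  [0.05,0,-0.007,0,0,0],
  [0.1,0,-0.014,0,0,0],
  [0.15,0,-0.021,0,0,0],
  [0.2,0,-0.028,0,0,0],
  [0.25,0,-0.035,0,0,0],
  [0.3,0,-0.042,0,0,0],
  [0.35,0,-0.049,0,0,0],
  [0.4,0,-0.056,0,0,0],
  [0.45,0,-0.063,0,0,0],
  [0.5,0,-0.07,0,0,0],
  [0.55,0,-0.077,0,0,0],
  [0.6,0,-0.084,0,0,0],
])

```text
time: 6.58
tool_pos: [0.5015, -0.0794, 0.0726]
tool_rot: [3.142, 0.0, 1.412]
contact_force: [-0.3, 0.0, 0.5]
opening: 0.0117
grip_force: 0.3
```

Run:
```python
from h import *
st(); d=grab('scene'); grab('top')
a=cv2.imread('pics/scene.png')[150:300,200:400]; b=cv2.imread('pics/top.png')[140:260,100:300]
a=cv2.resize(a,(400,300)); b=cv2.resize(b,(400,300)); cv2.imwrite('pics/p2.png',np.hstack([a,b]))
```

```text
t 6.58 l -0.0807 t -0.0019 z 0.0726 rot [3.1416e+00 1.0000e-04 1.4117e+00] F [-0.25  0.    0.46] op 0.0117
```

View pics/p2.png

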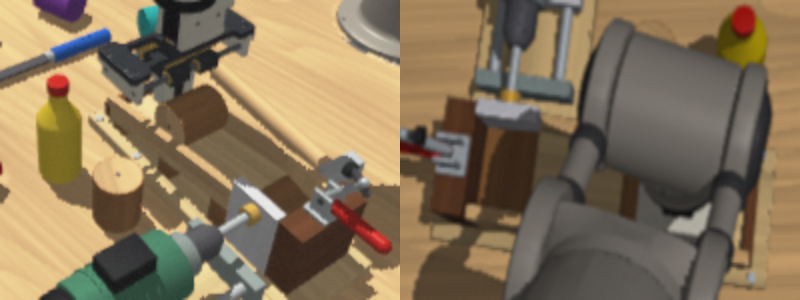

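The blank, at left-view pixel (190,112), is rolling up square ahead of the fingers. I'll continue.

move_arm([
  [0.05,0,-0.007,0,0,0],
  [0.1,0,-0.014,0,0,0],
  [0.15,0,-0.021,0,0,0],
  [0.2,0,-0.028,0,0,0],
  [0.25,0,-0.035,0,0,0],
  [0.3,0,-0.042,0,0,0],
  [0.35,0,-0.049,0,0,0],
  [0.4,0,-0.056,0,0,0],
  [0.45,0,-0.063,0,0,0],
  [0.5,0,-0.07,0,0,0],
  [0.55,0,-0.077,0,0,0],
  [0.6,0,-0.084,0,0,0],
])

```text
time: 8.18
tool_pos: [0.511, -0.0202, 0.0809]
tool_rot: [3.142, 0.0, 1.412]
contact_force: [1.2, -0.7, -0.3]
opening: 0.012
grip_force: 0.3
```

move_arm([
  [0.05,0,-0.007,0,0,0],
  [0.1,0,-0.014,0,0,0],
  [0.15,0,-0.021,0,0,0],
  [0.2,0,-0.028,0,0,0],
  [0.25,0,-0.035,0,0,0],
  [0.3,0,-0.042,0,0,0],
  [0.35,0,-0.049,0,0,0],
  [0.4,0,-0.056,0,0,0],
  [0.45,0,-0.063,0,0,0],
  [0.5,0,-0.07,0,0,0],
  [0.54,0,-0.076,0,0,0],
  [0.57,0,-0.08,0,0,0],
])

```text
time: 9.68
tool_pos: [0.52, 0.036, 0.0889]
tool_rot: [3.142, 0.0, 1.412]
contact_force: [0.1, -0.5, 0.7]
opening: 0.0118
grip_force: 0.3
```

Run:
```python
from h import *
st(); d=grab('scene')
a=cv2.imread('pics/scene.png')[150:300,200:400]; cv2.imwrite('pics/p3.png',cv2.resize(a,(800,600)))
```

```text
t 9.68 l 0.0362 t -0.0019 z 0.0889 rot [3.1416e+00 1.0000e-04 1.4117e+00] F [ 0.11 -0.46  0.69] op 0.0118
```

View pics/p3.png

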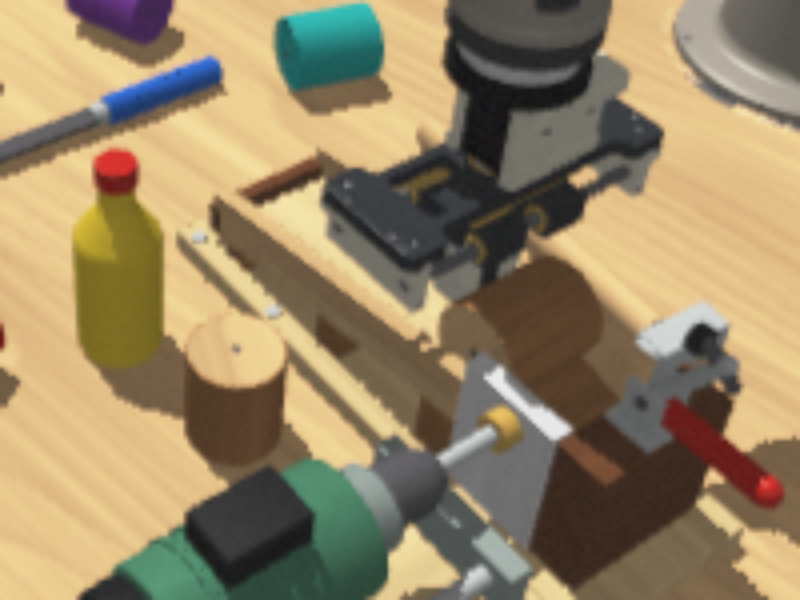

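The blank, at pixel (530,320), sits square just short of the crest. The gripper clears both clamp and drill. Next I ease it over slowly.

move_arm([
  [0.02,0,-0.003,0,0,0],
  [0.045,0,-0.006,0,0,0],
  [0.07,0,-0.01,0,0,0],
  [0.095,0,-0.013,0,0,0],
  [0.12,0,-0.017,0,0,0],
  [0.14,0,-0.017,0,0,0],
  [0.16,0,-0.017,0,0,0],
  [0.18,0,-0.017,0,0,0],
  [0.2,0,-0.017,0,0,0],
  [0.22,0,-0.017,0,0,0],
  [0.24,0,-0.017,0,0,0],
  [0.26,0,-0.017,0,0,0],
])

```text
time: 11.22
tool_pos: [0.5241, 0.0616, 0.0906]
tool_rot: [-3.142, 0.0, 1.412]
contact_force: [0.5, -0.2, -0.5]
opening: 0.0118
grip_force: 0.0
```

Run:
```python
from h import *
st(); d=grab('scene'); S=cloud(d)
a=cv2.imread('pics/scene.png')[150:300,200:400]; cv2.imwrite('pics/p4.png',cv2.resize(a,(800,600)))
```

```text
t 11.22 l 0.0620 t -0.0019 z 0.0906 rot [-3.1416e+00  1.0000e-04  1.4116e+00] F [ 0.45 -0.24 -0.48] op 0.0118
```

View pics/p4.png

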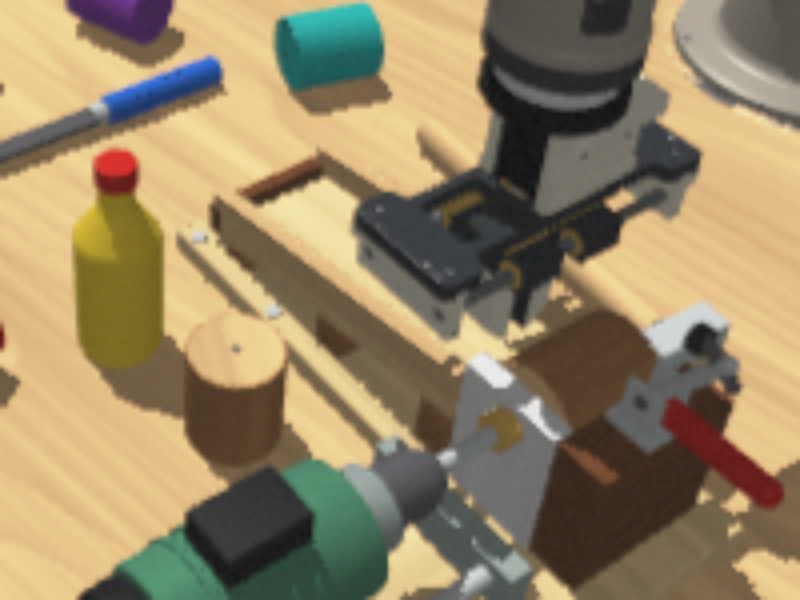

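The blank has rolled over the crest into the seat and sits against the stop, at pixel (590,365). I'll back off and measure.

move_arm([
  [-0.1,0,0,0,0,0],
  [-0.2,0,-0.1,0,0,0],
  [-0.2,0,-0.4,0,0,0],
  [-0.2,0,-0.7,0,0,0],
  [-0.2,0,-1,0,0,0],
])

```text
time: 11.9
tool_pos: [0.5209, 0.0408, 0.1923]
tool_rot: [3.141, 0.0, 1.411]
contact_force: [1.1, 0.2, 0.4]
opening: 0.0124
grip_force: 0.0
```

move_arm([
  [-0.3,-0.3,0,0,0,0],
  [-0.6,-0.6,0,0,0,0],
  [-0.9,-0.9,0,0,0,0],
  [-1,-1,0,0,0,0],
])

```text
time: 12.4
tool_pos: [0.4049, -0.0425, 0.1913]
tool_rot: [3.141, 0.0, 1.409]
contact_force: [0.3, 0.2, -0.3]
opening: 0.0119
grip_force: 0.0
```

move_arm([
  [-0.4,-0.3,0,0,0,0],
  [-0.8,-0.6,0,0,0,0],
  [-1,-0.8,0,0,0,0],
  [-1,-0.8,0,0,0,0],
  [-1,-0.8,0,0,0,0],
])

```text
time: 13.02
tool_pos: [0.3124, -0.1274, 0.191]
tool_rot: [3.14, 0.0, 1.411]
contact_force: [0.1, -0.3, -0.3]
opening: 0.0116
grip_force: 0.0
```

Run:
```python
from h import *
st()
for n in('top','scene'):
    X=cloud(grab(n)).reshape(-1,3); l=(X[:,:2]-O)@u; t=(X[:,:2]-O)@w; z=X[:,2]
    k=(abs(t)<.03)&(l>.08)&(l<.15)&(z>.108)&(z<.135); print(n,k.sum(),'l',np.percentile(l[k],[3,50,97]).round(4),'ztop',np.percentile(z[k],97))
    q=X[k]; 
    if k.sum()>10:
        A=np.c_[2*l[k],2*z[k],np.ones(k.sum())]; s=np.linalg.lstsq(A,l[k]**2+z[k]**2,rcond=None)[0]; print('circle centre',s[:2].round(4),'r',np.sqrt(s[2]+s[0]**2+s[1]**2))
a=cv2.imread('pics/scene.png')[130:300,190:400]; b=cv2.imread('pics/top.png')[90:310,80:370]
cv2.imwrite('pics/p5.png',np.hstack([cv2.resize(a,(400,324)),cv2.resize(b,(400,324))]))
```

```text
t 13.03 l -0.1582 t -0.1810 z 0.1910 rot [3.1402e+00 3.0000e-04 1.4110e+00] F [ 0.07 -0.27 -0.29] op 0.0116
top 708 l [0.096  0.1174 0.1453] ztop 0.1269536409828313
circle centre [0.1214 0.0987] r 0.026920929163930615
scene 497 l [0.1025 0.1309 0.1484] ztop 0.12556567490157344
circle centre [0.1229 0.0966] r 0.028123160104603983
```

View pics/p5.png

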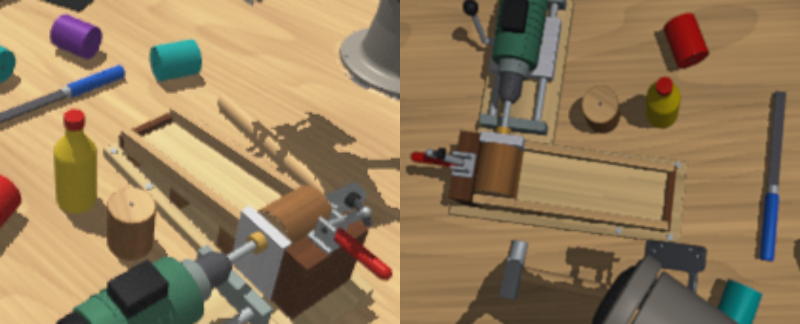

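The blank's centre is measured 33 mm beyond the crest and about 23 mm above it, so it is fully home against the stop, at (500,168) in the right view. The other items haven't moved.

```bash
python3 -c "from cell import robot;print(robot.hand_in())"
```

```text
the job is handed in; nothing more can be done
None
```

The oak blank was rolled up over the crest and measured fully home against the stop block, with the hammer, file, glue bottle and spare blank left in place; I handed the job in at about 13 s, and no verdict came back.

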